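Centre the wobbly eye model on its plinth

ROBOT

A 7-joint arm with a two-finger parallel gripper is mounted at the origin on the work surface. World frame = base frame: x ahead of the robot, y to its left, z up, the work surface at z = 0. Lengths are in m, angles in rad, forces in N, time in s.
With the tool pointing down it reaches from about 0.375 to 0.925 m from the base axis. Payload 3.1 kg.
Tool frame: the origin (TCP) lies on the mounting face of the last link; the fingertips stand 173 mm ahead of it and the grasp point (between the pads) lies 155 mm ahead of it; z points along the fingers, y is the direction in which the jaws open and shut (so a half turn about z gives the same grasp; the last joint's range is limited). The gripper opens to 85 mm and grips with 20 to 120 N. Pads are 22 mm wide; open, the fingers measure 114 mm over their backs; the gripper's body (76 mm by 85 mm) begins 54 mm behind the grasp point. The pads swing forward as they close: fully open they stand 13 mm farther back than shut.
Start: joints at [-1.406, 0.383, 0.044, 1.598, -0.018, 1.161, -0.05], TCP at [0.169, 0.628, 0.405] pointing down, gripper open.
Joint ranges: [-2.61, 2.61], [-0.41, 2.15], [-1.48, 1.57], [0, 2.5], [-1.57, 4.71], [0.05, 1.97], [-2.85, 2.85]. Speed limits (rad/s): [2.79, 2.79, 3.14, 3.14, 3.14, 3.14, 3.14].

INTERFACE

Orientations are given as [roll, pitch, yaw] about the fixed x, y, z axes, in that order (R = Rz(yaw) Ry(pitch) Rx(roll)).
In Python, from cell import sense, get_image, camera_params, job_done gives the robot as it stands.
- The arm moves only by the tool move_arm, never from a script. Its argument "steps" is a list that holds one entry, the list of rows, each a list of 7 numbers: the gripper's target within -1 to 1 (fully open at 1, half-way at 0, shut at -1), then the shift along the world's x, y, z in cm, then the turn, a rotation vector about the world's x, y, z in degrees. In form: [[[grip, tx, ty, tz, wx, wy, wz], ...]]. A call has 1 to 10 rows; each row is the pose to reach, as a shift and turn from the pose commanded when the call began; what a row does not reach only later rows make up. A row lasts 1/12 s, in which the tool goes at most 41.7 mm and 7.16 degrees, less where a joint would pass 70% of its speed; a pose out of reach is approached as far as the arm can. A call with a gripper value outside its range is refused whole. The fingers move at their own pace and stop on an object; "grip_force" is the grip in N (left out, the last holds). Time passes only in rows, so rows that repeat a pose let the fingers close. It gives the time, the measured TCP pose, the force and the opening at its end, in the units of the state.
- sense(): the state, without advancing time (a new reading comes with each control period).
- get_image(name): name is "scene" or "top" or "wrist"; returns the picture (480x640x3 uint8, blue, green, red); there is no depth.
- camera_params(name): a dict with "mtx" (3x3 intrinsics, pixels), "xyz" and "attitude" of the camera in the world. Camera axes: x right, y up, looking along -z (the intrinsics and any distortion apply to the point x, -y, -z); pixel columns grow to the right and rows downward; lengths in m; the calibration is good to about 2 mm. A picture is of the moment at which its call begins: read the wrist's pose just before it. camera_params takes no time and is no camera call; for the wrist camera it gives the pose at the moment of the call.
- job_done(): hands the job in, once; it reports no verdict.
The state is a dict: "clock": time; "joint_pos": joint angles; "joint_velocities": joint speeds; "effort": joint torques, N m; "tcp_pos": TCP position; "orientation": TCP orientation; "force": force on the tool from outside, world axes, zero at the start; "wrist_torque": the same for the moment, N m; "gripper_width": opening from 0.0 (shut) to 1.0 (fully open).
Only numpy, scipy, OpenCV 4.12 (cv2) and the standard library are available. Lean on these libraries where they do the work, as an engineer would, in place of code of your own. Each camera call takes 0.05 s, during which the arm holds its last target.

TASK

The little eye model has been left off-centre on its round display plinth. Without gripping or lifting it, nudge its foot along with light fingertip pushes until the foot lies wholly inside the brass ring on the plinth, centred and standing upright. Go gently so that it neither topples nor falls off, and leave the other things alone.

Things in the scene. Friction and masses are not known exactly. Their poses are not given: they have to be found in the camera images.
- eye_model: Loose wobbly eye model, 62 mm tall, 0.1 to 0.16 kg. From below: rubber pad 30 mm across, 3 mm thick; white disc foot (see its point); steel stem 10 mm across; heavy white ball 36 mm across centred 44 mm up, with a brown iris. Origin: centre of the pad's underside, z up, -x where the iris looks (any way will do). Slides if its foot is pushed low; tips over its small pad if pushed at the ball.
- eye_foot (a point): Centre of the eye model's white foot, a disc 52 mm in diameter and 8 mm thick, 7 mm above the model's underside (so the disc spans 3 to 11 mm above the plinth's top). At the start it is 15 to 24 mm off the plinth's centre, in any direction, so that the foot lies across the brass ring.
- plinth_top (a point): Centre of the flat top face, 45 mm above the table, of the fixed wooden plinth, an upright cylinder 84 mm across (a black skirt at the table is 90 mm across). A flush brass ring, 64 mm inside and 68 mm outside diameter, lies around this point: a foot wholly inside it is within 6 mm of the centre.
- trial_frame: Bystander: loose optician's trial frame lying flat on the table, two round metal rims with a black bar and two side arms, about 120 x 152 mm, 13 mm high. Origin at the table between the rims; side arms point to its +x.
- spray: Bystander: small loose bottle of lens cleaner, 36 mm in diameter, 100 mm tall, upright on the table. Origin at the centre of its underside.
- lens_block: Bystander: loose wooden block, 75 x 110 x 20 mm, with a row of six steel-rimmed trial lenses standing in it, 54 mm tall in all. Origin at the centre of its underside.
There are look-alikes about, which are no part of the job. There is more than one size of the eye_model; the job needs the larger. What is shaped like the part that bears plinth_top but orange is not meant.

How it is judged:
At the end, for the whole second after the job is handed in: The eye model stands upright (within 0.05 rad) and at rest on the plinth's top, its axis within 6 mm of the plinth's centre, so that its foot is inside the brass ring (horizontal distance between eye_model and plinth_top below 0.006 m and angle between eye_model's own z axis and vertical below 0.05 rad and z of eye_model in the frame of plinth_top between -0.002 and 0.002 m and linear speed of eye_model below 0.01 m/s); the robot touches nothing.
It fails at once if the eye model is tipped by more than 0.35 rad (angle between eye_model's own z axis and vertical above 0.35 rad).
It fails at once if the eye model falls off the plinth (z of eye_model in the frame of plinth_top below -0.008 m).
It fails at once if the eye model is lifted more than 8 mm (z of eye_model in the frame of plinth_top above 0.008 m).
It fails at once if the eye model is pushed, pressed or squeezed with more than 12 N (contact force between any of the arm, the fingers and eye_model above 12 N).
It fails at once if a bystander is moved more than 15 mm (distance of any of trial_frame, spray, lens_block from where it was at the start of the episode above 0.015 m).
It also fails if it takes over 54 s, if anything falls off the work surface, if the arm or the gripper's body presses on something with over 40 N, if the wrist force passes 120 N, or if a joint passes its speed limit or range.

## Working session

There is one attempt and no reset: what is moved stays moved. The work goes in short steps, Python scripts to look and compute and a tool call to move; the robot and the scene stay as the last step left them, time stands still between calls to the robot, and variables do not carry over. Pictures are saved under pics/ and viewed, and the job is handed in when it is done.

Besides the shell and the picture viewer there is one more tool, called after "Emit:" as name(argument=value, ...), one argument or row to a line, values as JSON. move_arm: Moves the arm, as the interface text tells. Its arguments: {"type":"object","properties":{"steps":{"type":"array","items":{"type":"array","items":{"type":"array","items":{"type":"number"}}}},"grip_force":{"type":"number"}},"required":["steps"]}

```bash
mkdir -p pics; python3 - <<'E'
from cell import *
import cv2
for n in ("scene","top","wrist"):
    p=camera_params(n); print(n,p)
    cv2.imwrite(f"pics/{n}0.png",get_image(n))
print(sense())
E
```

```text
scene {'mtx': array([[476.60661443,   0.        , 327.40263017],
       [  0.        , 476.60661443, 238.32248683],
       [  0.        ,   0.        ,   1.        ]]), 'xyz': array([1.09986794, 0.31443263, 0.61000487]), 'attitude': array([0.84035922, 0.01575036, 2.11783981])}
top {'mtx': array([[469.29597662,   0.        , 313.12810586],
       [  0.        , 469.29597662, 243.20317979],
       [  0.        ,   0.        ,   1.        ]]), 'xyz': array([0.42908599, 0.00514528, 0.91892976]), 'attitude': array([ 0.20571672,  0.00238206, -1.68840433])}
wrist {'mtx': array([[366.15789497,   0.        , 318.5371712 ],
       [  0.        , 366.15789497, 235.98195834],
       [  0.        ,   0.        ,   1.        ]]), 'xyz': array([0.09248266, 0.64721362, 0.37190143]), 'attitude': array([-0.31305997,  0.00368986,  1.3086212 ])}
{'clock': 0.15, 'joint_pos': array([-1.40581567,  0.3836345 ,  0.04382994,  1.59924726, -0.01789823,
        1.16120606, -0.04991849]), 'joint_velocities': array([ 0.00095907, -0.00399453, -0.00110015, -0.00483129,  0.00040954,
       -0.00110674, -0.00173713]), 'effort': array([ 1.30676948e-03, -4.34051192e+01,  1.02613717e+00, -2.49978840e+01,
        1.05959506e-02,  7.24851707e-03, -4.82951066e-07]), 'tcp_pos': array([0.16871928, 0.62731288, 0.40356765]), 'orientation': array([-3.13949214e+00,  1.03082652e-04,  2.87888317e+00]), 'force': array([ 0.30745811, -0.33027237,  0.04517339]), 'wrist_torque': array([0.05101953, 0.06020218, 0.02848897]), 'gripper_width': 0.9983575884340432}
```

View pics/scene0.png

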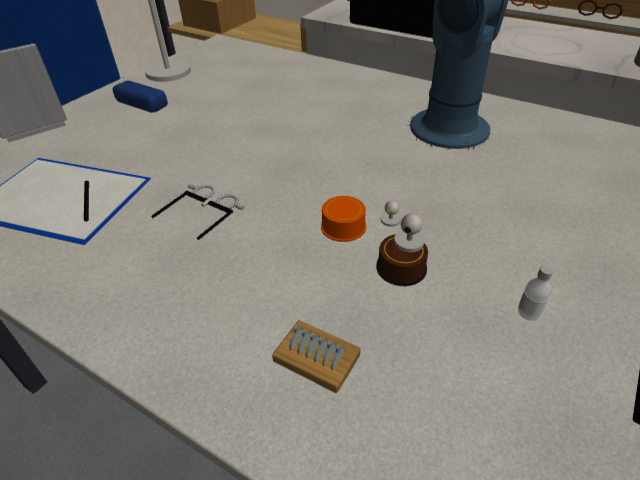

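View pics/top0.png

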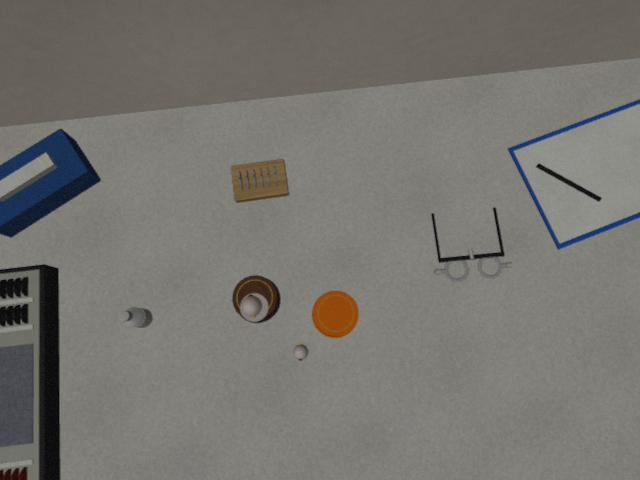

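View pics/wrist0.png

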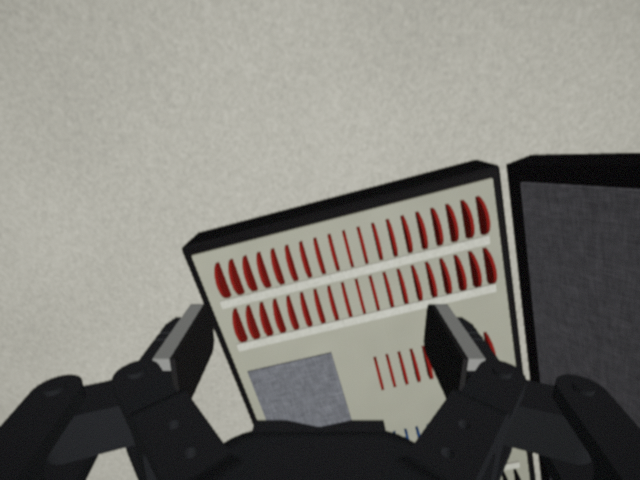

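The plinth with the larger eye is at top-camera px (256,299) and scene px (403,255). The small eye, at (300,352) in top, is the decoy. Next I'll zoom in.

```bash
cat > h.py <<'E'
import numpy as np, cv2
from cell import *
from scipy.spatial.transform import Rotation as R
def ray(p,uv):
    K=p["mtx"]; d=np.array([(uv[0]-K[0,2])/K[0,0],-(uv[1]-K[1,2])/K[1,1],-1.])
    return R.from_euler("xyz",p["attitude"]).apply(d)
def onz(p,uv,z):
    d=ray(p,uv); return p["xyz"]+d*(z-p["xyz"][2])/d[2]
def proj(p,X):
    q=R.from_euler("xyz",p["attitude"]).inv().apply(np.atleast_2d(X)-p["xyz"]); K=p["mtx"]
    return np.c_[K[0,2]-K[0,0]*q[:,0]/q[:,2], K[1,2]+K[1,1]*q[:,1]/q[:,2]]
def circ(c,r,z,n=72):
    t=np.linspace(0,2*np.pi,n); return np.c_[c[0]+r*np.cos(t),c[1]+r*np.sin(t),0*t+z]
E
python3 - <<'E'
from h import *
a=cv2.imread("pics/top0.png")[265:335,215:295]; b=cv2.imread("pics/scene0.png")[205:290,365:440]
cv2.imwrite("pics/c1.png",np.hstack([cv2.resize(a,(400,350),interpolation=2),cv2.resize(b,(375,350),interpolation=2)]))
p=camera_params("top"); print(onz(p,(256,297),.045),onz(p,(252,308),.05))
p=camera_params("scene"); print(onz(p,(403,253),.045))
E
```

```text
[0.52151731 0.10322767 0.045     ] [0.50175144 0.11184345 0.05      ]
[0.53247603 0.10997974 0.045     ]
```

View pics/c1.png

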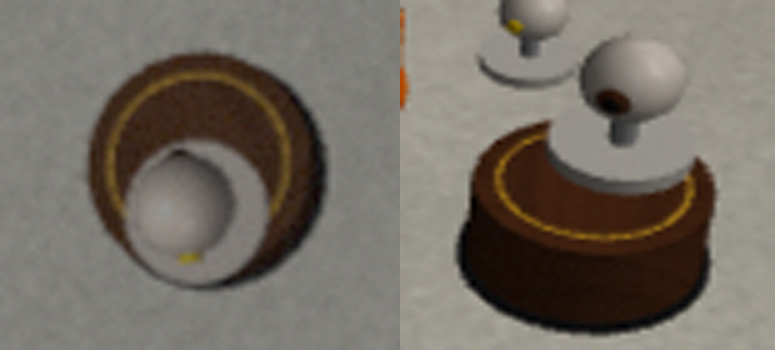

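```bash
python3 - <<'E'
from h import *
from scipy.optimize import least_squares
def fit(p,pts,z,r):
    P=np.array([onz(p,u,z)[:2] for u in pts])
    s=least_squares(lambda c:np.hypot(*(P-c).T)-r,P.mean(0)); return s.x,np.round(s.fun*1000,1)
T=lambda u,v:(215+u/5-.4,265+v/5-.4); S=lambda u,v:(365+(u-400)/5-.4,205+v/4.118-.4)
p=camera_params("top")
print("ring",fit(p,[T(*q) for q in [(112,160),(200,75),(288,165),(250,97),(150,92)]],.045,.033))
print("foot",fit(p,[T(*q) for q in [(125,200),(270,205),(200,138),(250,165)]],.056,.026))
p=camera_params("scene")
print("ring",fit(p,[S(*q) for q in [(496,180),(600,238),(692,195),(530,222),(655,228)]],.045,.033))
print("foot",fit(p,[S(*q) for q in [(550,150),(590,176),(640,182),(695,160)]],.056,.026))
# small eye, etc
p=camera_params("top")
for n,u,z in [("small",(300,352),.03),("spray",(138,317),.05),("block",(260,180),.02),("orange",(335,314),.045),("frame",(471,255),.0)]: print(n,onz(p,u,z))
E
```

```text
ring (array([0.5205312 , 0.10650095]), array([-0.7,  0.9,  0.3, -1.4,  0.3]))
foot (array([0.50337666, 0.10749126]), array([ 0.4,  1. ,  0.3, -0.7]))
ring (array([0.52308809, 0.10605715]), array([ 0.4, -0.1,  0.9,  0.4, -0.4]))
foot (array([0.50525917, 0.10804886]), array([ 0.4, -0.1, -0.1,  0.4]))
small [0.41267345 0.03361737 0.03      ]
spray [0.50999337 0.32090771 0.05      ]
block [0.75735611 0.07625457 0.02      ]
orange [ 0.47323507 -0.03858885  0.045     ]
frame [ 0.55899071 -0.32406881  0.        ]
```

Emit:
move_arm(
  steps=[
    [[-1, 2.7, -5.2, 0, 0, 0, -7], [-1, 5.4, -10.3, 0, 0, 0, -14], [-1, 8.1, -15.5, 0, 0, 0, -21], [-1, 10.8, -20.7, 0, 0, 0, -28], [-1, 13.5, -25.9, 0, 0, 0, -35], [-1, 16.2, -31, 0, 0, 0, -42], [-1, 18.9, -36.2, 0, 0, 0, -49], [-1, 21.6, -41.4, 0, 0, 0, -56], [-1, 24.3, -46.6, 0, 0, 0, -63], [-1, 26.5, -51.7, 0, 0, 0, -70]],
  ],
  grip_force=20,
)

```text
clock: 0.98
tcp_pos: [0.3613, 0.2558, 0.4046]
orientation: [-3.142, -0.0, 1.651]
force: [0.9, 0.3, -0.3]
gripper_width: 0.003
```

```bash
python3 - <<'E'
from cell import *
s=sense();print(s['clock'],s['joint_pos'],s['tcp_pos'],s['orientation'])
E
```

```text
0.9833 [-1.10570009 -0.03420248  0.39271886  2.08831658  0.01436195  1.08468477
 -0.6394372 ] [0.36126189 0.25578628 0.4045664 ] [-3.14155161e+00 -4.52356826e-04  1.65125426e+00]
```

Emit:
move_arm(
  steps=[
    [[-1, 0.8, -1.5, 0, 0, 0, -7], [-1, 1.6, -3, 0, 0, 0, -14], [-1, 2.4, -4.5, 0, 0, 0, -21], [-1, 3.2, -6, 0, 0, 0, -28], [-1, 4, -7.5, 0, 0, 0, -35], [-1, 4.8, -9, 0, 0, 0, -42], [-1, 5.6, -10.5, 0, 0, 0, -49], [-1, 6.4, -12, 0, 0, 0, -56], [-1, 7.2, -13.5, 0, 0, 0, -63], [-1, 7.8, -14.6, 0, 0, 0, -70]],
  ],
)

```text
clock: 1.82
tcp_pos: [0.4392, 0.1102, 0.4045]
orientation: [3.141, 0.0, 0.428]
force: [0.1, 0.1, -0.4]
gripper_width: -0.002
```

```bash
python3 - <<'E'
from h import *
s=sense();print(s['clock'],s['joint_pos'],s['tcp_pos'],s['orientation'])
p=camera_params("wrist");print(p)
im=get_image("wrist");cv2.imwrite("pics/w1.png",im)
E
```

```text
1.8167 [-0.89857848 -0.01950753  0.56279426  2.07382626  0.01201049  1.08451933
 -1.48452468] [0.43917045 0.11024673 0.40453229] [3.14140370e+00 2.42047629e-04 4.27757237e-01]
{'mtx': array([[366.15789497,   0.        , 318.5371712 ],
       [  0.        , 366.15789497, 235.98195834],
       [  0.        ,   0.        ,   1.        ]]), 'xyz': array([0.51078095, 0.14251053, 0.37300839]), 'attitude': array([-0.31341067, -0.0014004 , -1.14247702])}
```

View pics/w1.png

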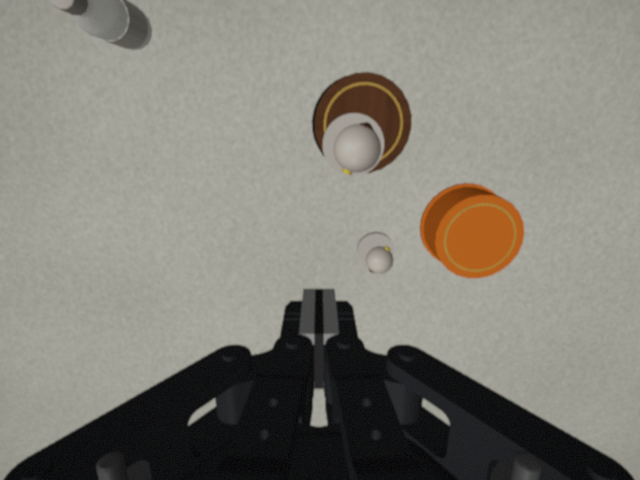

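Emit:
move_arm(
  steps=[
    [[-1, 0, 0, -2, 0, 0, -7], [-1, -0.2, 0.1, -4, 0, 0, -14], [-1, -0.4, 0.2, -6, 0, 0, -21], [-1, -0.6, 0.3, -8, 0, 0, -28], [-1, -0.6, 0.3, -10, 0, 0, -29.5], [-1, -0.6, 0.3, -12, 0, 0, -29.5], [-1, -0.6, 0.3, -12, 0, 0, -29.5], [-1, -0.6, 0.3, -12, 0, 0, -29.5]],
  ],
)

```text
clock: 2.53
tcp_pos: [0.432, 0.1151, 0.2839]
orientation: [3.14, 0.003, -0.077]
force: [0.1, 0.3, -0.3]
gripper_width: 0.004
```

```bash
python3 - <<'E'
from h import *
s=sense();print(s['clock'],s['joint_pos'],s['tcp_pos'],s['orientation'],s['force'])
p=camera_params("wrist");print(p)
im=get_image("wrist");cv2.imwrite("pics/w2.png",im)
cv2.imwrite("pics/s2.png",get_image("scene")); 
E
```

```text
2.5333 [-0.87988684  0.17618197  0.56952716  2.19471651 -0.13037951  0.80556233
 -1.87481737] [0.43201716 0.11508581 0.28387229] [ 3.13965781e+00  2.69462614e-03 -7.74894687e-02] [ 0.13182376  0.28303759 -0.27282656]
{'mtx': array([[366.15789497,   0.        , 318.5371712 ],
       [  0.        , 366.15789497, 235.98195834],
       [  0.        ,   0.        ,   1.        ]]), 'xyz': array([0.51040964, 0.10846309, 0.25216501]), 'attitude': array([-0.31520616, -0.00327451, -1.64778687])}
```

View pics/w2.png

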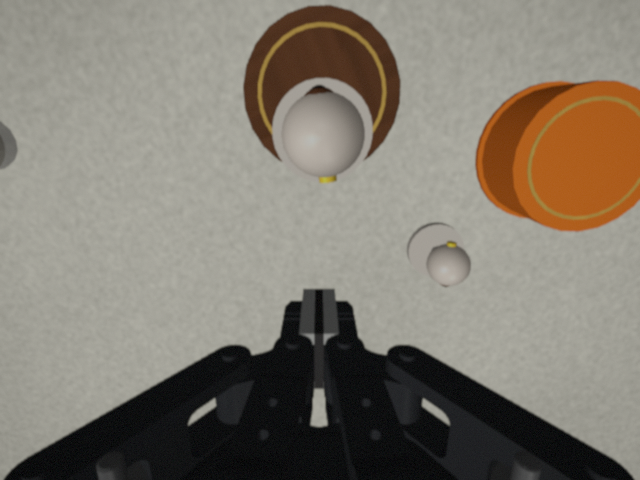

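View pics/s2.png

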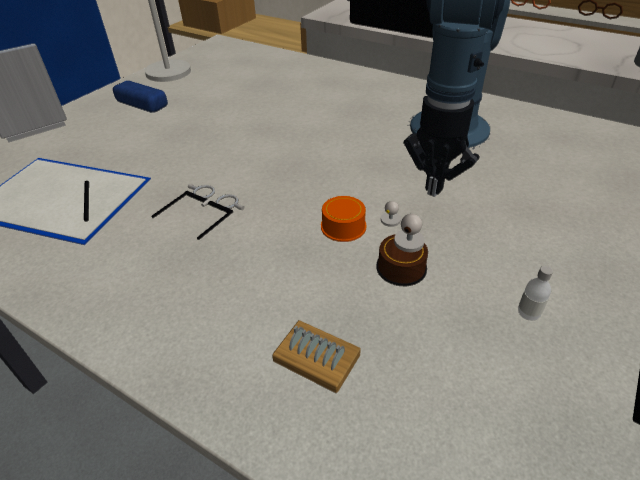

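```bash
cat >> h.py <<'E'
from scipy.optimize import least_squares
def fit(p,pts,z,r):
    P=np.array([onz(p,u,z)[:2] for u in pts])
    s=least_squares(lambda c:np.hypot(*(P-c).T)-r,P.mean(0)); return s.x,np.round(s.fun*1000,1)
E
python3 - <<'E'
from h import *
p=camera_params("wrist")
print(fit(p,[(261,85),(384,85),(322,23),(283,38),(360,38)],.045,.033))
print(fit(p,[(274,128),(371,128),(322,79),(287,95)],.056,.026))
s=sense(); Rt=R.from_euler("xyz",s["orientation"])
for d in (.155,.173): print(proj(p,s["tcp_pos"]+Rt.apply([[0.011,0,d],[-.011,0,d]])))
E
python3 - <<'E'
import cv2
a=cv2.imread("pics/w2.png")
cv2.imwrite("pics/w2c.png",cv2.resize(a[0:200,220:420],(600,600),interpolation=2))
cv2.imwrite("pics/w2d.png",cv2.resize(a[270:400,250:390],(700,600),interpolation=2))
E
```

```text
(array([0.52433506, 0.10567666]), array([-0.3,  0. ,  0.2,  0.2, -0.3]))
(array([0.50421633, 0.10712495]), array([-0.7, -0.7,  0.2, -0. ]))
[[316.81003347 306.08408647]
 [316.86122056 355.63935388]]
[[316.94406411 285.32663991]
 [316.98425886 330.51571499]]
```

View pics/w2c.png

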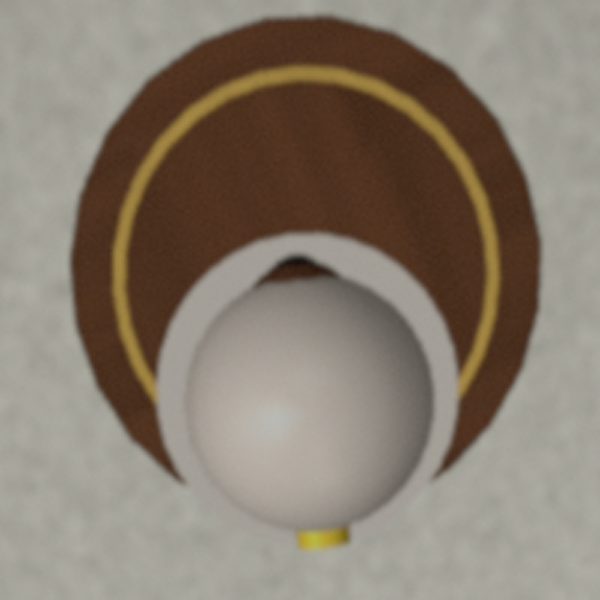

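View pics/w2d.png

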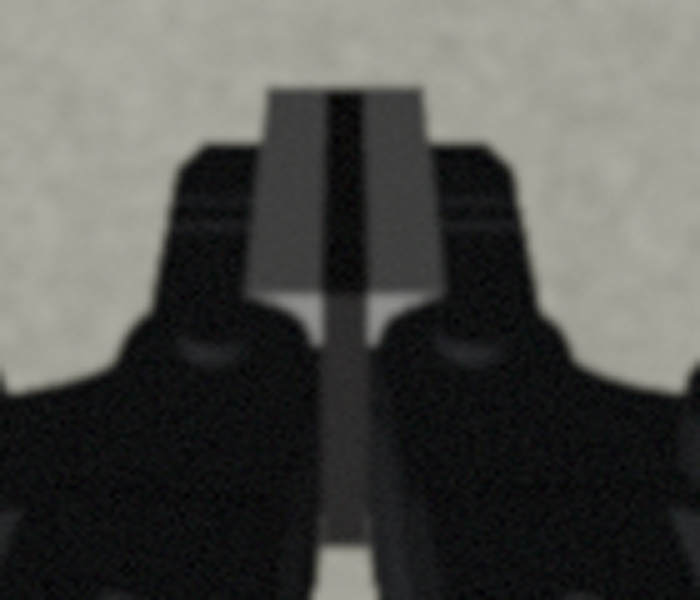

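Emit:
move_arm(
  steps=[
    [[-1, 0, 0, -2, 0, 0, 0], [-1, 0, 0, -4, 0, 0, 0], [-1, 0, 0, -5.5, 0, 0, 0], [-1, 0, 0, -6, 0, 0, 0], [-1, 0, 0, -6, 0, 0, 0], [-1, 0, 0, -6, 0, 0, 0]],
  ],
)

```text
clock: 3.13
tcp_pos: [0.4336, 0.1152, 0.2257]
orientation: [-3.141, -0.002, -0.079]
force: [0.4, -0.3, 0.0]
gripper_width: 0.001
```

```bash
python3 - <<'E'
from h import *
s=sense();print(s['clock'],s['joint_pos'],s['tcp_pos'],s['orientation'],s['force'])
im=get_image("wrist");cv2.imwrite("pics/w3.png",im)
b=get_image("scene")[160:290,365:495]; cv2.imwrite("pics/s3.png",cv2.resize(b,(600,600),interpolation=2))
p=camera_params("wrist");Rt=R.from_euler("xyz",s["orientation"])
print(s["tcp_pos"]+Rt.apply([0.0,0,.173]))
E
```

```text
3.1333 [-0.82889702  0.30254801  0.52847009  2.22138342 -0.24500079  0.66966891
 -1.77719248] [0.43358287 0.11515128 0.22572043] [-3.14053509e+00 -1.64594425e-03 -7.92422709e-02] [ 0.39243469 -0.33779086  0.03440498]
[0.43388121 0.11531112 0.05272077]
```

View pics/w3.png

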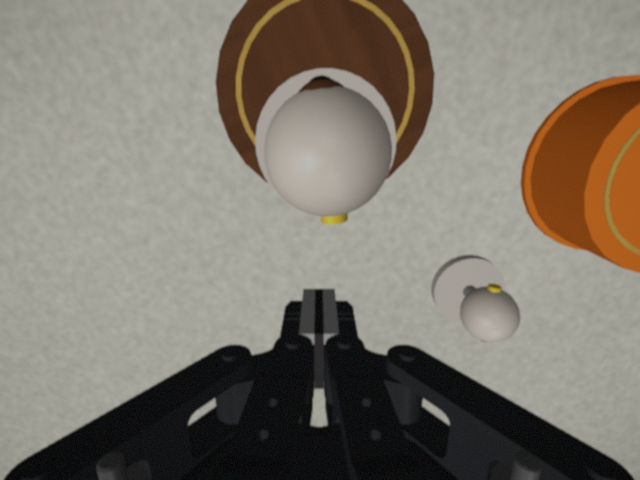

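View pics/s3.png

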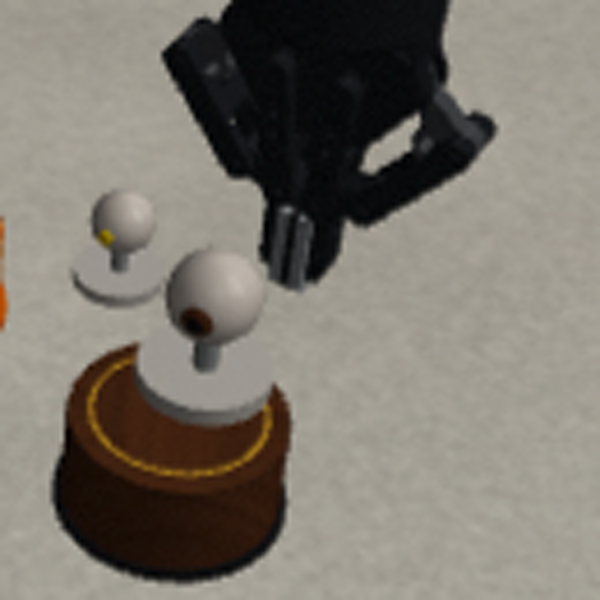

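Emit:
move_arm(
  steps=[
    [[-1, 0.8, -0.2, -0.2, 0, 0, 0], [-1, 1.8, -0.3, -0.2, 0, 0, 0], [-1, 2.5, -0.35, -0.2, 0, 0, 0], [-1, 2.8, -0.4, -0.2, 0, 0, 0], [-1, 2.95, -0.41, -0.2, 0, 0, 0], [-1, 3.1, -0.42, -0.2, 0, 0, 0], [-1, 3.25, -0.43, -0.2, 0, 0, 0], [-1, 3.4, -0.44, -0.2, 0, 0, 0], [-1, 3.55, -0.45, -0.2, 0, 0, 0], [-1, 3.7, -0.46, -0.2, 0, 0, 0]],
  ],
)

```text
clock: 4.07
tcp_pos: [0.4693, 0.1104, 0.2224]
orientation: [3.141, 0.002, -0.079]
force: [-0.9, -0.1, 0.5]
gripper_width: -0.001
```

```bash
python3 - <<'E'
from h import *
s=sense();print(s['clock'],s['tcp_pos'],s['orientation'],s['force'])
im=get_image("wrist");cv2.imwrite("pics/w4.png",im)
b=get_image("scene")[190:290,365:465]; cv2.imwrite("pics/s4.png",cv2.resize(b,(600,600),interpolation=2))
E
```

```text
4.0667 [0.46927537 0.11039158 0.22243472] [ 3.14139540e+00  1.86256269e-03 -7.91466515e-02] [-0.92950625 -0.13202241  0.4802148 ]
```

View pics/w4.png

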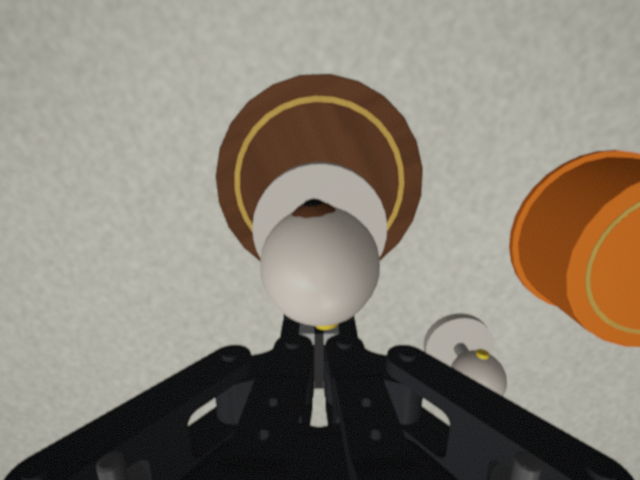

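View pics/s4.png

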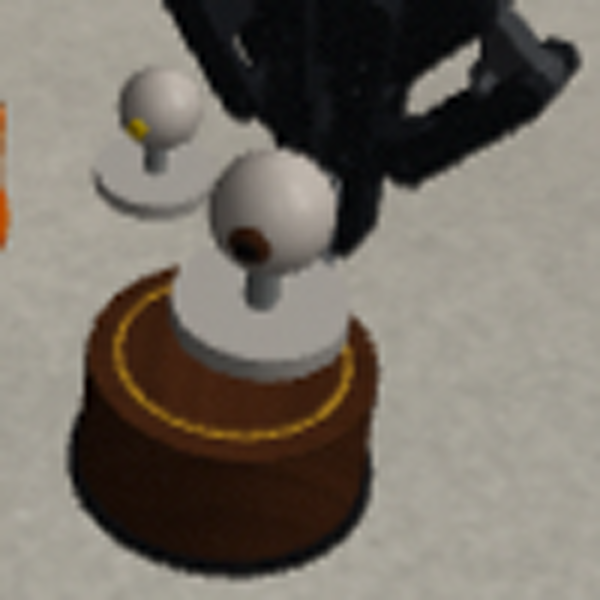

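```bash
python3 - <<'E'
from h import *
p=camera_params("wrist")
print(fit(p,[(237,180),(403,178),(320,98),(262,119),(378,119)],.045,.033))
print(fit(p,[(253,228),(387,228),(320,163),(270,183),(368,182)],.056,.026))
E
```

```text
(array([0.52280994, 0.10487394]), array([ 0.2,  0.2, -0.5,  0.3,  0.3]))
(array([0.50675501, 0.10624134]), array([-0.2, -0.1, -0.1,  0.2, -0. ]))
```

Emit:
move_arm(
  steps=[
    [[-1, 0.12, -0.01, 0.05, 0, 0, 0], [-1, 0.24, -0.02, 0.05, 0, 0, 0], [-1, 0.36, -0.03, 0.05, 0, 0, 0], [-1, 0.48, -0.04, 0.05, 0, 0, 0], [-1, 0.6, -0.05, 0.05, 0, 0, 0], [-1, 0.72, -0.06, 0.05, 0, 0, 0], [-1, 0.84, -0.07, 0.05, 0, 0, 0], [-1, 0.96, -0.08, 0.05, 0, 0, 0], [-1, 1.08, -0.09, 0.05, 0, 0, 0], [-1, 1.2, -0.1, 0.05, 0, 0, 0]],
  ],
)

```text
clock: 5.0
tcp_pos: [0.482, 0.1093, 0.2232]
orientation: [-3.142, -0.0, -0.08]
force: [-0.8, -0.4, -0.0]
gripper_width: -0.0
```

```bash
python3 - <<'E'
from h import *
s=sense();print(s['clock'],s['tcp_pos'],s['orientation'],s['force'])
im=get_image("wrist");cv2.imwrite("pics/w5.png",im)
b=get_image("scene")[190:290,365:465]; cv2.imwrite("pics/s5.png",cv2.resize(b,(600,600),interpolation=2))
E
```

```text
5.0 [0.48196007 0.10928597 0.22316669] [-3.14159163e+00 -1.89614208e-05 -7.95192916e-02] [-0.81945151 -0.38720712 -0.02810176]
```

View pics/w5.png

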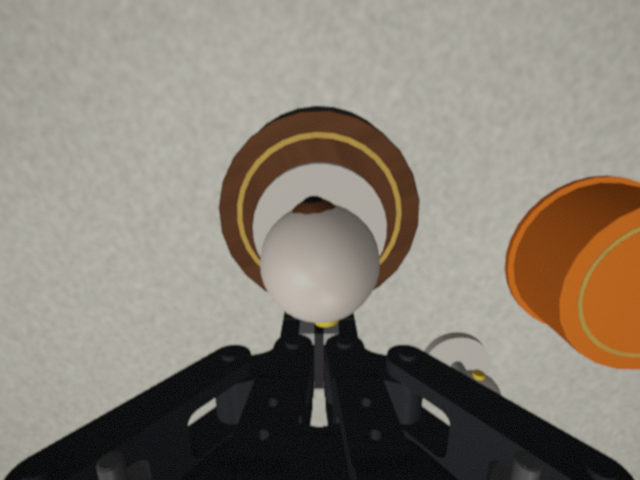

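View pics/s5.png

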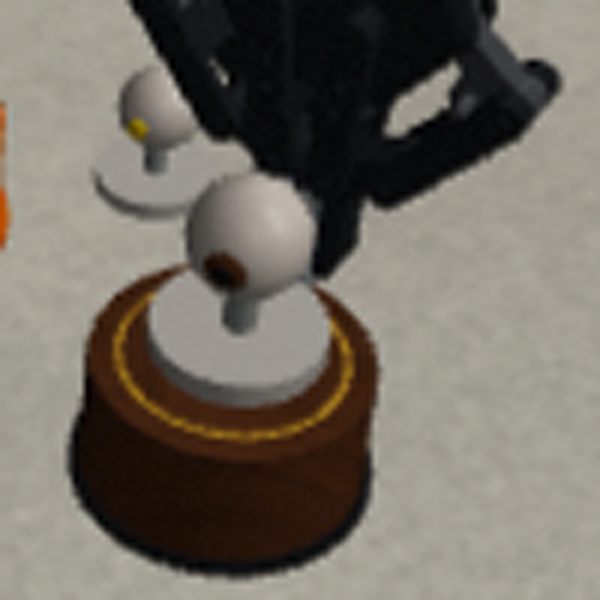

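Sliding cleanly and staying upright. The foot spans about 253–387 px across, with the ring ahead of it (top at row 133, foot top at row 163).

```bash
python3 - <<'E'
from h import *
p=camera_params("wrist")
print(fit(p,[(239,210),(401,210),(320,134),(262,154),(376,154)],.045,.033))
print(fit(p,[(253,227),(387,227),(320,163),(270,183),(368,182)],.056,.026))
im=cv2.imread("pics/w5.png"); cv2.imwrite("pics/w5c.png",cv2.resize(im[95:305,210:430],(660,600),interpolation=2))
E
```

```text
(array([0.52239963, 0.10493696]), array([ 0.3,  0.6, -0.6,  0.6,  0.2]))
(array([0.51912126, 0.10518749]), array([-0.1,  0. , -0.2,  0.2,  0. ]))
```

View pics/w5c.png

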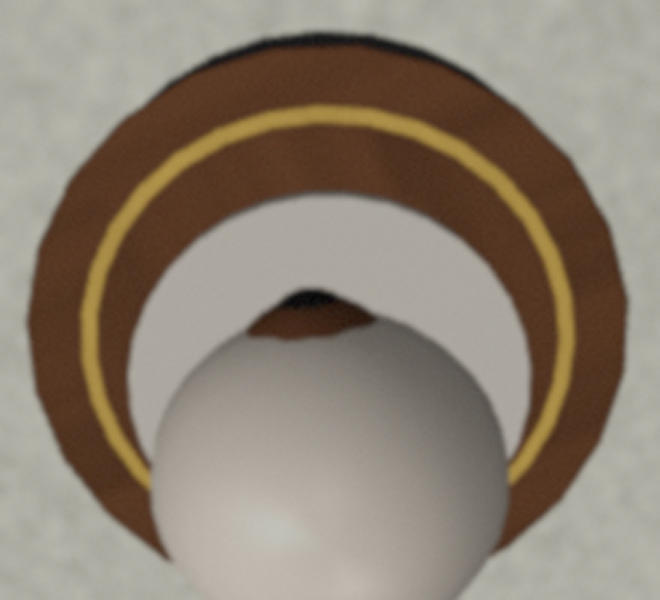

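Emit:
move_arm(
  steps=[
    [[-1, 0.1, -0.01, 0, 0, 0, 0], [-1, 0.2, -0.02, 0, 0, 0, 0], [-1, 0.3, -0.03, 0, 0, 0, 0], [-1, 0.34, -0.03, 0, 0, 0, 0], [-1, 0.34, -0.03, 0, 0, 0, 0], [-1, 0.1, -0.02, 0, 0, 0, 0], [-1, -0.8, 0.05, 0, 0, 0, 0], [-1, -2.5, 0.15, 0, 0, 0, 0], [-1, -4, 0.3, 0, 0, 0, 0], [-1, -5, 0.4, 0, 0, 0, 0]],
  ],
)

```text
clock: 5.93
tcp_pos: [0.4297, 0.1132, 0.2228]
orientation: [3.141, 0.002, -0.079]
force: [0.1, 0.1, 0.0]
gripper_width: 0.003
```

Emit:
move_arm(
  steps=[
    [[-1, 0, 0, 3, 0, 0, 0], [-1, 0, 0, 6, 0, 0, 0], [-1, 0, 0, 6, 0, 0, 0], [-1, 0, 0, 6, 0, 0, 0], [-1, 0, 0, 6, 0, 0, 0]],
  ],
)

```text
clock: 6.35
tcp_pos: [0.4313, 0.1134, 0.283]
orientation: [-3.141, 0.0, -0.079]
force: [0.0, -0.5, -1.2]
gripper_width: 0.003
```

```bash
python3 - <<'E'
from h import *
s=sense();print(s['clock'],s['tcp_pos'],s['orientation'],s['force'])
im=get_image("wrist");cv2.imwrite("pics/w6.png",im)
cv2.imwrite("pics/w6c.png",cv2.resize(im[0:200,220:420],(600,600),interpolation=2))
b=get_image("scene")[205:290,365:450]; cv2.imwrite("pics/s6.png",cv2.resize(b,(600,600),interpolation=2))
E
```

```text
6.35 [0.43134008 0.11339459 0.28300884] [-3.14098580e+00  1.86626468e-04 -7.91804012e-02] [ 0.04078203 -0.50264292 -1.23981188]
```

View pics/w6c.png

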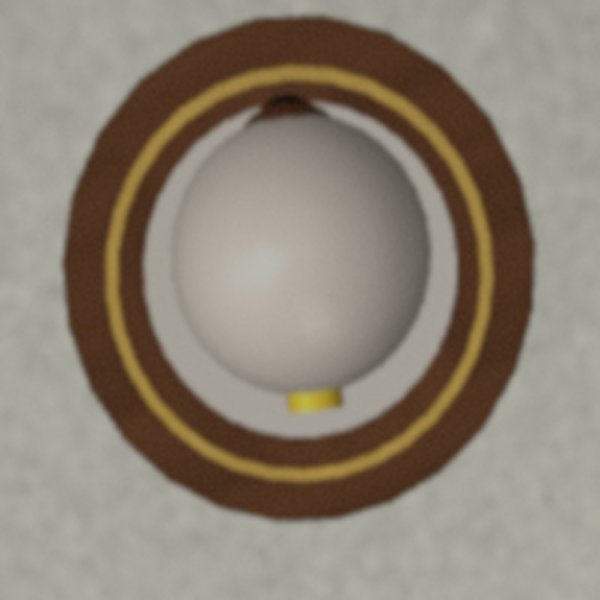

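View pics/s6.png

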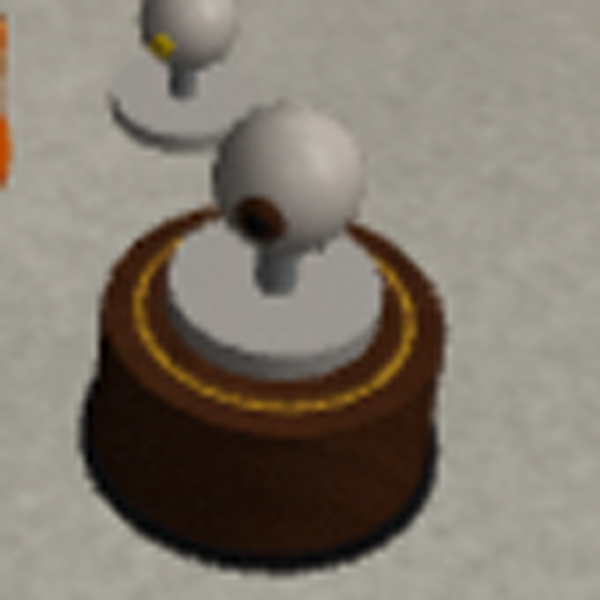

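```bash
python3 - <<'E'
from h import *
T=lambda q:(220+q[0]/3-.33,q[1]/3-.33)
p=camera_params("wrist")
print(fit(p,[T(q) for q in [(112,270),(487,270),(298,73),(298,474)]],.045,.033))
print(fit(p,[T(q) for q in [(144,265),(457,265),(300,437),(410,390),(190,390)]],.056,.026))
p=camera_params("scene"); S=lambda q:(365+q[0]/7.06-.43,205+q[1]/7.06-.43)
print(fit(p,[S(q) for q in [(138,300),(412,325),(290,407),(380,375),(180,365)]],.045,.033))
print(fit(p,[S(q) for q in [(168,285),(381,300),(285,357),(210,334)]],.056,.026))
cv2.imwrite("pics/t6.png",cv2.resize(get_image("top")[265:335,215:295],(640,560),interpolation=2))
E
```

```text
(array([0.52049853, 0.10450682]), array([-0.3, -0.3, -0.3, -0.4]))
(array([0.52119765, 0.10437214]), array([-0.2, -0.2, -0.1,  0. ,  0.1]))
(array([0.52120482, 0.10593681]), array([ 0.5,  0. ,  1.2, -0.6, -1.1]))
(array([0.52357336, 0.10580668]), array([ 0. , -0.4,  0.5, -0.6]))
```

View pics/t6.png

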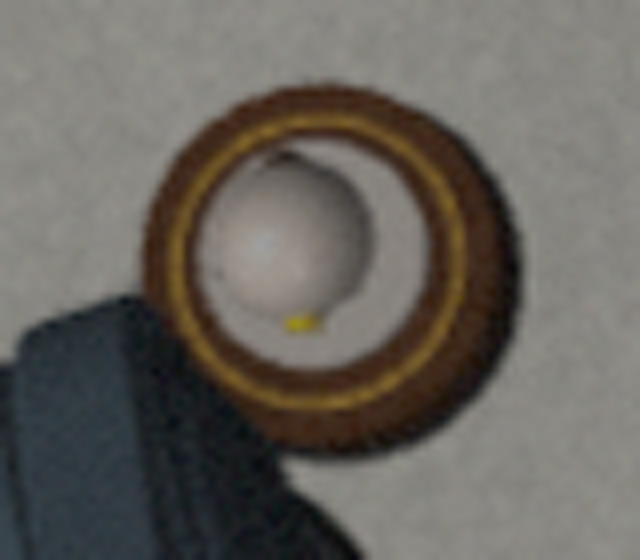

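The three views agree: the foot is 1–2 mm off centre, wholly inside the ring, upright and clear of the gripper. Handing in.

```bash
python3 - <<'E'
from cell import *
print(job_done())
E
```

```text
the job is handed in; nothing more can be done
None
```

I slid the eye model's foot about 18 mm along the plinth with slow, low pushes from the closed fingertips. I then backed the gripper off and raised it clear before handing in, with the clock at about 6.5 s of the 54 s allowed.

- **Position:** the wrist camera put the foot 0.7 mm from the ring's centre and the scene camera 2.4 mm, against the 6 mm limit. The two disagree by about 1.7 mm, which is within the calibration error. In the top view the foot also sat wholly inside the ring, but I did not measure it there.
- **Upright:** the model looked upright in every picture. I judged that by eye and did not measure the tilt angle.
- **Force:** the readings during the pushes were about 1 N, against the 12 N limit. I read the force only at the end of each move, so a brief peak in between would not have shown.
- **Bystanders:** the arm did not go near the trial frame, spray or lens block while pushing. I did not measure their positions again afterwards.

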